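Load a cover into the laser marking nest and start the marking

ROBOT

A 6-joint arm with a two-finger parallel gripper is mounted at the origin on the work surface. World frame = base frame: x ahead of the robot, y to its left, z up, the work surface at z = 0. Lengths are in m, angles in degrees, forces in N, time in s.
With the tool pointing down it reaches from about 0.375 to 0.9 m from the base axis. Payload 3.1 kg.
Tool frame: the origin (TCP) lies on the centre line of the jaws, within the pads' length; the fingertips stand 25 mm ahead of it and the grasp point (between the pads) lies 6 mm ahead of it; z points along the fingers, y is the line along which they close (so a half turn about z gives the same grasp; the last joint's range is limited). The gripper opens to 87 mm and grips with 3 to 60 N. Pads are 19 mm wide; open, the fingers measure 117 mm over their backs; the gripper's body (75 mm by 190 mm) begins 51 mm behind the grasp point.
Start: joints at [-84.54, 30.224, 82.088, -0, 67.689, -10.227], TCP at [0.169, -0.602, 0.248] pointing down, gripper open.
Joint ranges: [-176.69, 176.69], [-43.24, 126.21], [12.49, 139.97], [-82, 262], [0, 151.66], [-163.58, 163.58]. Speed limits (degrees/s): [159.86, 159.86, 180, 180, 180, 180].

INTERFACE

Orientations are given as a 3x3 rotation matrix whose columns are the frame's x, y, z axes.
In Python, from rig import * gives the robot as it stands.
- The arm moves only by the tool step_arm, never from a script. Its argument "steps" is a list of rows, each a list of 7 numbers: the shift along the tool's x, y, z normalised to -1 to 1, where 1 is 0.3 m, then the turn, a rotation vector about the tool's x, y, z normalised to -1 to 1, where 1 is 45 degrees, then the gripper's target within -1 to 1 (shut at 1, half-way at 0, fully open at -1). A call has 1 to 8 rows; each row is the pose to reach, as a shift and turn from the pose commanded when the call began, along the tool's axes at that moment; what a row does not reach only later rows make up. A row lasts 1/12 s, in which the tool goes at most 41.7 mm and 7.16 degrees, less where a joint would pass 70% of its speed; a pose out of reach is approached as far as the arm can. A call with a number of a shift or a turn outside -1 to 1 is refused whole. A call with a gripper value outside its range is refused whole. The fingers move at their own pace and stop on an object; the grip force is fixed at half the most. Time passes only in rows, so rows that repeat a pose let the fingers close. It gives the time, the measured TCP pose, the force, the opening and the grip force at its end, in the units of the state.
- read_state(): the state, without advancing time (a new reading comes with each control period).
- capture(name): name is "side" or "top"; returns a dict with "image" (400x640x3 uint8, red, green, blue), "vertical_fov" (degrees; the focal length in pixels is half the picture's height over the tangent of half this angle, whatever the lens; pixels are square), "cx", "cy" (the principal point, pixels), "world_from_camera" (4x4, takes a point from camera to world coordinates). Camera axes: x right, y down, z forward; pixel columns grow to the right and rows downward; lengths in m; the calibration is good to about 2 mm. A picture is of the moment at which its call begins. There is no depth.
- hand_in(): hands the job in; it is judged then, once.
The state is a dict: "time_s": time; "joint_positions": joint angles; "qvel": joint speeds; "tau": joint torques, N m; "position": TCP position; "tcp_rot": TCP orientation; "force": force on the tool from outside, world axes, zero at the start; "moment": the same for the moment, N m; "opening": opening from 0.0 (shut) to 1.0 (fully open); "grasp_force": force on a finger pad.
Only numpy, scipy, OpenCV 4.12 (cv2) and the standard library are available. Lean on these libraries where they do the work, as an engineer would, in place of code of your own. Each camera call takes 0.05 s, during which the arm holds its last target. There are 200 camera calls.

TASK

Load the blue cover into the marking nest: tilt it so that its bare steel tongue goes under the yellow overhanging lip, then level it down until it lies flat and fully home in the cavity. Then let go of it and press the green start button all the way down, and draw clear. Do not press start before the cover is home, do not press the red stop button, and leave the orange cover where it lies.

Things in the scene. Friction and masses are not known exactly. Their poses are not given: they have to be found in the camera images.
- cover_grip (a point): Grasp point of the blue cover, in its upright black bar: 12 mm thick along x, 50 mm long along y, 32 mm high on the plate. On the bar's mid-planes, 31 mm above the cover's underside, 22 mm above the plate's top, 10 mm below the bar's top. Tongue end 75 mm to -x, other end 55 mm to +x. x runs from the tongue along the cover, z up out of it.
- cover: Loose blue cover, about 220 g: plate 114 (x) x 64 (y) x 9 mm thick; on its -x end a bare steel tongue 16 mm long, 44 wide, 4 thick, flush with the underside; 130 mm overall. Origin: middle of the underside's overall length, 10 mm to -x of the bar. Lies flat on a 2 mm mat at the start (cover_grip 33 mm above the table), yaw within 0.4 rad.
- cover_nose (a point): Middle of the lower edge of the tongue's end: 75 mm to -x and 31 mm below cover_grip in the cover's axes, which it shares.
- nest_seat (a point): Where cover_grip is when the cover is home (axes then match), 49 mm above the table. From it: cavity floor 31 mm below, -x end wall 77 mm to -x, +x wall 57 mm to +x. Axes are the nest's; the lip is at its -x end, nearer the robot; yaw within 0.35 rad.
- nest: Fixed steel nest, 164 x 96 mm, on the perforated plate; origin 10 mm to -x of nest_seat and 39 mm below it. Cavity 134 (x) x 68 mm (y); side and +x walls 9 mm high, flush with the home cover. Play: 4 mm in length, 2 mm each side. Tilted 0.1 to 0.3 rad, tongue low, the tongue slides under the lip; with its end within 3 mm of the -x wall, the other end comes down inside the +x wall.
- nest_lip (a point): Middle of the lower edge of the free (+x) side of the yellow lip, 68 mm to -x and 22.8 mm below nest_seat; same axes. The lip is 6 mm thick, 96 mm wide, overhangs the cavity's -x end by 9 mm, underside 8.2 mm above the floor: the 4 mm tongue goes under it, the 9 mm plate does not.
- start_top (a point): Centre of the top of the green start button, 28 mm across, on the white console with the blue panel; 72 mm above the table. Pressed straight down; stands 10 mm proud of its steel collar (44 mm across).
- start (a joint): Travel of the green button: 0 up, 0.006 m fully down; springs back; takes about 1.5 N to move and 5 N fully down.
- stop (a joint): Travel (m) of the red stop button on the same console, 62 mm beside the green one (console's -y side); 0 up. Not to be pressed.
- spare_grip (a point): The same grasp point on the orange cover, alike in shape, lying on the same mat. Not to be moved. The two covers may have changed places.
Mind the look-alikes: they are no part of the job. Several things have the shape of the cover; the one meant has the colours described above. Of the things that look like the part that bears start_top, take the one that is farthest from the robot's base at the start.

How it is judged:
By the outcome, as a careful person would: the job done as asked, in the order asked, and still so for the second after the job is handed in, with the robot touching nothing.
It also fails if it takes over 48 s, if anything falls off the work surface, if the arm or the gripper's body presses on something with over 40 N, if the wrist force passes 120 N, or if a joint passes its speed limit or range.

## Working session

There is one attempt and no reset: what is moved stays moved. The work goes in short steps, Python scripts to look and compute and a tool call to move; the robot and the scene stay as the last step left them, time stands still between calls to the robot, and variables do not carry over. Pictures are saved under pics/ and viewed, at most 10 in all, crops included, and the job is handed in when it is done.

Besides the shell and the picture viewer there is one more tool, called by a JSON object that holds its "method" and its "body", one argument or row to a line. step_arm: Moves the arm, as the interface text tells. Scaled input: -1 to 1 covers 0.3 m each way for a shift and 45 degrees each way for a turn. Its arguments: {"type":"object","properties":{"steps":{"type":"array"}},"required":["steps"]}

```bash
ls; mkdir -p pics
python3 - <<'E'
from rig import *
import cv2,numpy as np,pickle
d={}
for n in("side","top"):
    c=capture(n);d[n]=c
    cv2.imwrite(f"pics/{n}0.png",c["image"][:,:,::-1])
    print(n,c["vertical_fov"],c["cx"],c["cy"]);print(np.round(c["world_from_camera"],3))
pickle.dump(d,open("c0.pkl","wb"))
s=read_state();print(s["time_s"],s["position"],s["tcp_rot"])
E
```

```text
pics
side 55.39053357054702 323.45360526070306 199.93122246735948
[[-0.929 -0.197  0.314  0.129]
 [-0.371  0.515 -0.773  0.692]
 [-0.01  -0.834 -0.552  0.601]
 [ 0.     0.     0.     1.   ]]
top 43.4267502300126 317.83923404925565 197.23450098314555
[[ 0.005 -0.994  0.107  0.265]
 [-1.    -0.005  0.006 -0.053]
 [-0.005 -0.107 -0.994  1.529]
 [ 0.     0.     0.     1.   ]]
0.1 [ 0.16899805 -0.60108219  0.24666775] [[ 9.62727607e-01  2.70472781e-01 -1.70996309e-04]
 [ 2.70472592e-01 -9.62725704e-01  1.94853078e-03]
 [ 3.62401997e-04 -1.92215419e-03 -9.99998087e-01]]
```

View pics/top0.png

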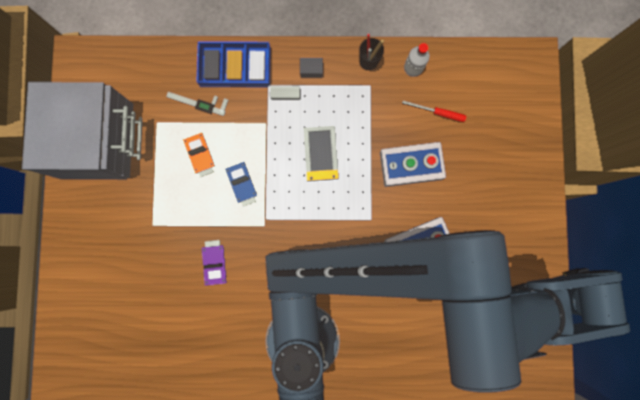

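View pics/side0.png

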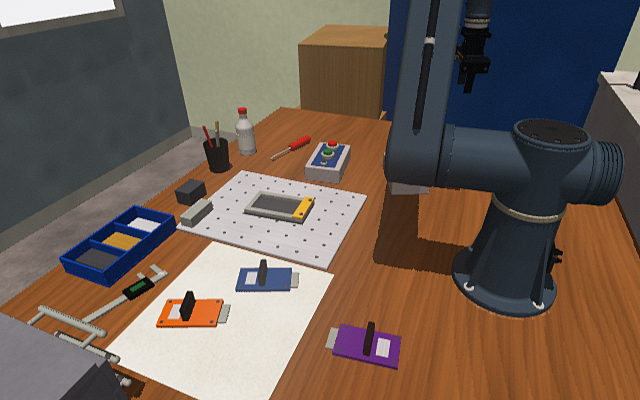

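The top view shows the blue cover at (241,183), orange at (199,153), the nest at (322,153) with its lip at (322,176), and the far console's green button at (410,163). The near console, partly under the arm, is the decoy. The side view shows the blue cover at (265,278), the nest at (280,207) and the green button at (328,153).

```bash
cat > h.py <<'E'
import numpy as np,cv2,pickle
def ray(c,u,v):
    f=200/np.tan(np.radians(c["vertical_fov"]/2));T=c["world_from_camera"]
    d=T[:3,:3]@np.array([(u-c["cx"])/f,(v-c["cy"])/f,1]);return T[:3,3],d
def onz(c,p,z):
    o,d=ray(c,*p);return (o+d*(z-o[2])/d[2])[:2]
def proj(c,P):
    f=200/np.tan(np.radians(c["vertical_fov"]/2));T=c["world_from_camera"]
    q=T[:3,:3].T@(np.array(P)-T[:3,3]);return np.array([f*q[0]/q[2]+c["cx"],f*q[1]/q[2]+c["cy"]])
def hsv(c): return cv2.cvtColor(c["image"],cv2.COLOR_RGB2HSV)
def blob(c,lo,hi,box):
    x0,y0,x1,y1=box;m=cv2.inRange(hsv(c),np.array(lo),np.array(hi));k=np.zeros_like(m);k[y0:y1,x0:x1]=m[y0:y1,x0:x1]
    n,l,s,ce=cv2.connectedComponentsWithStats(k)
    i=1+np.argmax(s[1:,4]);return (l==i).astype(np.uint8),ce[i],s[i,4]
E
python3 - <<'E'
from h import *
d=pickle.load(open("c0.pkl","rb"))
def crop(n,x,y,w,h):
    return cv2.resize(d[n]["image"][y:y+h,x:x+w,::-1],(400,300),interpolation=cv2.INTER_NEAREST)
a=np.vstack([np.hstack([crop("top",210,155,56,42),crop("top",290,120,80,60)]),np.hstack([crop("side",225,250,80,60),crop("side",235,175,88,66)])])
cv2.imwrite("pics/m.png",a)
T,S=d["top"],d["side"]
B=[100,90,40],[125,255,255];Y=[20,150,90],[32,255,255];G=[45,90,50],[85,255,255]
for n,c,b in(("blueT",T,(215,155,264,210)),("blueS",S,(225,250,305,300))):
    m,ce,a=blob(c,*B,b);h=cv2.convexHull(cv2.findContours(m,0,1)[0][0]);r=cv2.minAreaRect(h);print(n,a,ce,r)
    q=cv2.approxPolyDP(h,3,True)[:,0];print([(tuple(p),np.round(onz(c,p,.011),4)) for p in q])
for n,c,b,z in(("lipT",T,(290,160,350,190),.0322),("lipS",S,(270,185,325,230),.0322)):
    m,ce,a=blob(c,*Y,b);print(n,a,ce,onz(c,ce,z))
    q=cv2.boxPoints(cv2.minAreaRect(cv2.findContours(m,0,1)[0][0]));print([(p,np.round(onz(c,p,z),4)) for p in q])
for n,c,b in(("gT",T,(390,150,425,175)),("gS",S,(310,140,345,170))):
    m,ce,a=blob(c,*G,b);print(n,a,ce,onz(c,ce,.072 if n=="gT" else .070))
E
```

```text
blueT 303 [243.90429043 190.11551155] ((243.91781616210938, 190.2808380126953), (16.385761260986328, 18.843624114990234), 69.44395446777344)
[((np.int32(250), np.int32(180)), array([0.4802, 0.163 ])), ((np.int32(255), np.int32(194)), array([0.4373, 0.1469])), ((np.int32(239), np.int32(200)), array([0.4187, 0.1952])), ((np.int32(233), np.int32(186)), array([0.4615, 0.2145]))]
blueS 817 [266.47123623 279.374541  ] ((263.5, 279.5), (23.0, 55.0), 90.0)
[((np.int32(291), np.int32(268)), array([0.4305, 0.1452])), ((np.int32(289), np.int32(290)), array([0.406 , 0.2054])), ((np.int32(236), np.int32(291)), array([0.507 , 0.2476])), ((np.int32(241), np.int32(268)), array([0.5339, 0.1853]))]
lipT 229 [322.11353712 174.42358079] [ 0.49517037 -0.05702712]
[(array([306.81726, 171.44164], dtype=float32), array([ 0.504 , -0.0109])), (array([336.73602, 169.30458], dtype=float32), array([ 0.511, -0.101])), (array([337.32996, 177.61931], dtype=float32), array([ 0.4857, -0.1029])), (array([307.4112 , 179.75636], dtype=float32), array([ 0.4788, -0.0129]))]
lipS 164 [302.1402439  207.04268293] [ 0.49247812 -0.05253513]
[(array([291.8706 , 215.91766], dtype=float32), array([ 0.5004, -0.0068])), (array([304.92352, 195.40588], dtype=float32), array([ 0.5088, -0.1069])), (array([312.1706 , 200.01764], dtype=float32), array([ 0.481 , -0.0928])), (array([299.11768, 220.52942], dtype=float32), array([0.4749, 0.0044]))]
gT 50 [410.4 162.4] [ 0.52591851 -0.31601021]
gS 40 [327.5 151.3] [ 0.52159482 -0.3117396 ]
```

View pics/m.png

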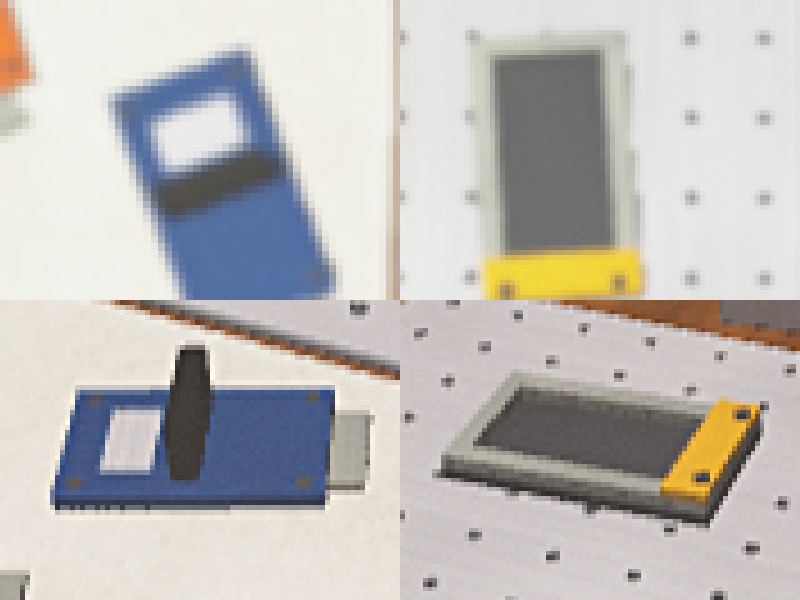

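The crops show the blue cover with its bar, the label on the +x side and the tongue toward the robot. They also show the nest cavity (dark) and the yellow lip. The two cameras disagree by about 4 mm, so I'll refine the measurements.

```bash
cat >> h.py <<'E'
def quad(c,fn,box,K=8):
    x0,y0,x1,y1=box
    im=cv2.resize(c["image"][y0:y1,x0:x1],None,fx=K,fy=K,interpolation=cv2.INTER_CUBIC)
    m=fn(cv2.cvtColor(im,cv2.COLOR_RGB2HSV)).astype(np.uint8)
    n,l,s,_=cv2.connectedComponentsWithStats(m)
    m=np.isin(l,[i for i in range(1,n) if s[i,4]>12*K*K]).astype(np.uint8)
    h=cv2.convexHull(np.vstack(cv2.findContours(m,0,1)[0]));e=.01
    q=h
    while len(q)>4: q=cv2.approxPolyDP(h,e*cv2.arcLength(h,True),True);e*=1.15
    q=q[:,0].astype(float)
    # refine: fit lines to the dense hull outline near each side
    d=np.zeros_like(m);cv2.fillConvexPoly(d,h,1);pts=cv2.findContours(d,0,cv2.CHAIN_APPROX_NONE)[0][0][:,0].astype(float)
    L=[]
    for i in range(len(q)):
        a,b=q[i],q[(i+1)%len(q)];t=b-a;n_=np.linalg.norm(t);t/=n_
        r=pts-a;s_=r@t;w=abs(r@[-t[1],t[0]])
        p=pts[(s_>.15*n_)&(s_<.85*n_)&(w<2*K)]
        L.append(cv2.fitLine(p.astype(np.float32),cv2.DIST_HUBER,0,.01,.01).ravel())
    o=[]
    for i in range(len(L)):
        A,B=L[i-1],L[i];M=np.array([[A[0],-B[0]],[A[1],-B[1]]]);k=np.linalg.solve(M,B[2:]-A[2:]);o.append(A[2:]+k[0]*A[:2])
    return (np.array(o)+.5)/K-.5+[x0,y0]
E
python3 - <<'E'
from h import *
d=pickle.load(open("c0.pkl","rb"));T,S=d["top"],d["side"]
bl=lambda h:(h[...,0]>95)&(h[...,0]<130)&(h[...,1]>90)
ye=lambda h:(h[...,0]>17)&(h[...,0]<35)&(h[...,1]>130)
dk=lambda h:(h[...,2]<135)&(h[...,1]<60)
def show(n,c,f,b,z):
    q=quad(c,f,b);P=np.array([onz(c,p,z) for p in q])
    e=np.roll(P,-1,0)-P
    print(n,np.round(q,1).tolist());print("  ctr",np.round(P.mean(0),4),"len",np.round(1e3*np.linalg.norm(e,axis=1),1),"ang",np.round(np.degrees(np.arctan2(e[:,1],e[:,0])),1),"\n",np.round(P,4).tolist())
show("coverT",T,bl,(222,155,262,212),.011)
show("coverS",S,bl,(228,255,300,300),.009)
show("lipT",T,ye,(295,160,350,190),.0322)
show("lipS",S,ye,(280,190,322,225),.0322)
show("cavT",T,dk,(303,122,342,175),.0225)
show("cavS",S,dk,(247,190,300,218),.0225)
for c,z in((T,.011),(S,.011)):
    m=hsv(c)
E
```

```text
coverT [[255.7, 194.8], [237.9, 201.4], [225.7, 168.8], [243.4, 162.2]]
  ctr [0.4748 0.1914] len [ 57.6 107.6  57.6 108. ] ang [ 110.8   21.7  -68.8 -158.4] 
 [[0.4349, 0.1446], [0.4145, 0.1985], [0.5145, 0.2382], [0.5353, 0.1845]]
coverS [[291.3, 267.5], [289.2, 290.2], [234.2, 291.1], [240.2, 267.9]]
  ctr [0.4717 0.1944] len [ 67.2 113.8  68.7 113.6] ang [ 112.1   22.6  -68.  -158.2] 
 [[0.4317, 0.1418], [0.4064, 0.2041], [0.5115, 0.2477], [0.5372, 0.184]]
lipT [[337.0, 169.0], [337.8, 178.0], [306.9, 180.1], [306.8, 171.0]]
  ctr [ 0.4949 -0.057 ] len [27.6 93.  27.6 91.4] ang [-175.    94.1    1.6  -85.9] 
 [[0.5119, -0.1018], [0.4844, -0.1042], [0.4778, -0.0114], [0.5054, -0.0107]]
lipS [[314.6, 197.7], [301.5, 219.2], [290.4, 216.9], [304.3, 196.1]]
  ctr [ 0.4905 -0.0533] len [103.2  30.4 101.9  29.8] ang [  94.2    2.4  -86.1 -175.1] 
 [[0.4793, -0.1057], [0.4716, -0.0027], [0.502, -0.0015], [0.5089, -0.1031]]
cavT [[329.4, 129.8], [332.1, 168.4], [310.7, 169.8], [308.3, 131.3]]
  ctr [ 0.5726 -0.0507] len [120.   65.  119.5  64.7] ang [-175.9   94.1    3.9  -85.5] 
 [[0.6349, -0.0788], [0.5152, -0.0873], [0.5106, -0.0225], [0.6298, -0.0143]]
cavS [[301.8, 200.0], [290.2, 217.4], [239.5, 217.4], [260.9, 193.1]]
  ctr [ 0.5721 -0.0396] len [ 85.2 131.  122.8 123.4] ang [  93.9   21.   -86.9 -175.6] 
 [[0.5137, -0.0962], [0.5079, -0.0112], [0.6302, 0.0358], [0.6367, -0.0868]]
```

```bash
cat >> h.py <<'E'
from scipy.spatial.transform import Rotation as R
GR=np.array([.0,0,.006])
def tool(yaw,tilt=0):
    """tool x yaw = yaw+90 so tool y lies along part x at `yaw`; tilt>0: part nose (-x) low."""
    y=np.radians(yaw);M=np.array([[-np.sin(y),np.cos(y),0],[np.cos(y),np.sin(y),0],[0,0,-1]]).T
    ax=np.array([-np.sin(y),np.cos(y),0])
    return R.from_rotvec(-np.radians(tilt)*ax).as_matrix()@M
def plan(s,grip,yaw,tilt=0):
    """print normalised shift/turn taking the grasp point to grip"""
    Rt=tool(yaw,tilt);p=np.array(grip)-Rt@GR;R0=np.array(s["tcp_rot"])
    sh=R0.T@(p-s["position"])/.3;rv=R.from_matrix(R0.T@Rt).as_rotvec(degrees=True)/45
    print("move",np.round(sh,4).tolist(),np.round(rv,3).tolist())
def where(s,yaw=None):
    R0=np.array(s["tcp_rot"]);g=s["position"]+R0@GR
    print("t",round(s["time_s"],2),"grip",np.round(g,4),"yaw(y)",np.round(np.degrees(np.arctan2(R0[1,1],R0[0,1])),2),"tilt",np.round(np.degrees(np.arcsin(R0[2,1])),2),"F",np.round(s["force"],1),"op",np.round(s["opening"],3),"gf",np.round(s["grasp_force"],1))
E
python3 - <<'E'
from h import *
from rig import *
s=read_state();where(s);plan(s,(.50,-.2,.25),22.2);plan(s,(.476,.193,.13),22.2)
E
```

```text
t 0.1 grip [ 0.169  -0.6011  0.2407] yaw(y) -74.31 tilt -0.11 F [ 1.5 -0.  -1.1] op 0.999 gf 0.0
move [1.4238, -0.9887, -0.0287] [-0.001, -0.002, -2.145]
move [1.701, -2.2708, 0.3739] [-0.001, -0.002, -2.145]
```

{"method": "step_arm", "body": {
  "steps": [
    [0.95, -0.65, 0, 0, 0, -1, -0.3],
    [0.95, -0.65, 0, 0, 0, -1, -0.3],
    [0.95, -0.65, 0, 0, 0, -1, -0.3],
    [0.95, -0.65, 0, 0, 0, -1, -0.3],
    [0.95, -0.65, 0, 0, 0, -1, -0.3],
    [0.95, -0.65, 0, 0, 0, -1, -0.3],
    [0.95, -0.65, 0, 0, 0, -1, -0.3],
    [0.95, -0.65, 0, 0, 0, -1, -0.3]
  ]
}}

```text
time_s: 0.77
position: [0.3837, -0.3442, 0.2473]
tcp_rot: [[0.489, 0.872, -0.0], [0.872, -0.489, 0.001], [0.0, -0.001, -1.0]]
force: [0.6, -0.2, -0.5]
opening: 0.655
grasp_force: 0.0
```

Run:
```python
from h import *
from rig import *
s=read_state();where(s);plan(s,(.50,-.2,.25),22.2);plan(s,(.476,.193,.13),22.2)
```

```text
t 0.77 grip [ 0.3837 -0.3442  0.2413] yaw(y) -29.26 tilt -0.04 F [ 0.6 -0.2 -0.5] op 0.655 gf 0.0
move [0.6087, 0.1033, -0.0289] [-0.001, -0.001, -1.144]
move [1.7123, -0.6065, 0.372] [-0.001, -0.001, -1.144]
```

{"method": "step_arm", "body": {
  "steps": [
    [1, -0.2, 0, 0, 0, -1, -0.3],
    [1, -0.2, 0, 0, 0, -1, -0.3],
    [1, -0.2, 0, 0, 0, -1, -0.3],
    [1, -0.2, 0, 0, 0, -1, -0.3],
    [1, -0.2, 0, 0, 0, -1, -0.3],
    [1, -0.2, 0, 0, 0, -1, -0.3],
    [1, -0.2, 0, 0, 0, -1, -0.3],
    [1, -0.2, 0, 0, 0, -1, -0.3]
  ]
}}

```text
time_s: 1.43
position: [0.4777, -0.0503, 0.2474]
tcp_rot: [[-0.275, 0.961, -0.0], [0.961, 0.275, 0.002], [0.002, 0.0, -1.0]]
force: [-0.4, -0.8, 0.1]
opening: 0.65
grasp_force: 0.0
```

Run:
```python
from h import *
from rig import *
s=read_state();where(s);plan(s,(.476,.193,.13),22.2)
```

```text
t 1.43 grip [ 0.4777 -0.0503  0.2414] yaw(y) 15.98 tilt 0.01 F [-0.4 -0.8  0.1] op 0.65 gf 0.0
move [0.7805, 0.2178, 0.3731] [0.0, -0.003, -0.138]
```

{"method": "step_arm", "body": {
  "steps": [
    [0.78, 0.218, 0.373, 0, -0.003, -0.138, -0.3],
    [0.78, 0.218, 0.373, 0, -0.003, -0.138, -0.3],
    [0.78, 0.218, 0.373, 0, -0.003, -0.138, -0.3],
    [0.78, 0.218, 0.373, 0, -0.003, -0.138, -0.3],
    [0.78, 0.218, 0.373, 0, -0.003, -0.138, -0.3],
    [0.78, 0.218, 0.373, 0, -0.003, -0.138, -0.3],
    [0.78, 0.218, 0.373, 0, -0.003, -0.138, -0.3],
    [0.78, 0.218, 0.373, 0, -0.003, -0.138, -0.3]
  ]
}}

```text
time_s: 2.1
position: [0.4754, 0.1909, 0.1335]
tcp_rot: [[-0.378, 0.926, -0.003], [0.926, 0.377, -0.002], [-0.001, -0.004, -1.0]]
force: [0.3, -0.6, 0.1]
opening: 0.649
grasp_force: 0.0
```

Run:
```python
from h import *
from rig import *
s=read_state();where(s);plan(s,(.476,.193,.034),22.2)
d={n:capture(n) for n in("side","top")};pickle.dump(d,open("c1.pkl","wb"))
a=[cv2.resize(d[n]["image"][y:y+100,x:x+130,::-1],(520,400)) for n,x,y in(("side",200,210),)]
b=cv2.resize(d["top"]["image"][135:215,200:290,::-1],(270,240));b=cv2.copyMakeBorder(b,0,160,0,0,0)
g=R0=np.array(s["tcp_rot"]);tip=s["position"]+R0@[0,0,.025];print([proj(d[n],tip) for n in d])
cv2.imwrite("pics/a1.png",np.hstack(a+[b]))
```

```text
t 2.1 grip [0.4754 0.1909 0.1275] yaw(y) 22.18 tilt -0.22 F [ 0.3 -0.6  0.1] op 0.649 gf 0.0
move [0.0059, 0.0055, 0.3118] [-0.005, 0.001, -0.0]
[array([258.29564965, 241.55274399]), array([235.46234691, 176.84060135])]
```

View pics/a1.png

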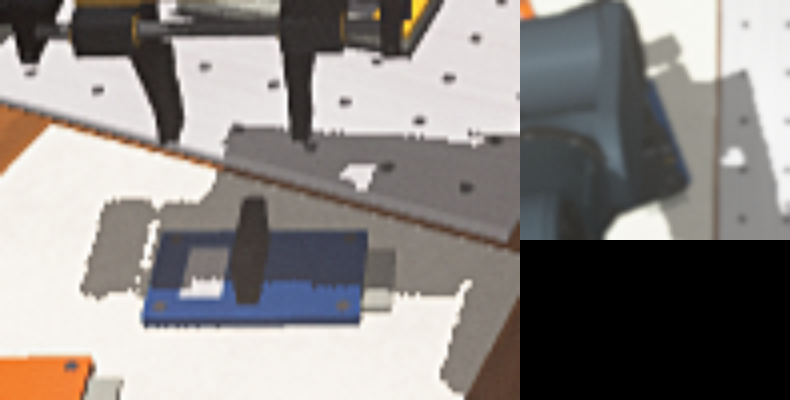

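The side view shows the open fingers' tips at about (243,245) and (275,245), straddling the bar's line. They match the predicted midpoint, so I'll descend.

{"method": "step_arm", "body": {
  "steps": [
    [0.006, 0.0055, 0.12, -0.005, 0, 0, -0.3],
    [0.006, 0.0055, 0.2, -0.005, 0, 0, -0.3],
    [0.006, 0.0055, 0.26, -0.005, 0, 0, -0.3],
    [0.006, 0.0055, 0.29, -0.005, 0, 0, -0.3],
    [0.006, 0.0055, 0.308, -0.005, 0, 0, -0.3],
    [0.006, 0.0055, 0.308, -0.005, 0, 0, -0.3]
  ]
}}

```text
time_s: 2.7
position: [0.4784, 0.1889, 0.0431]
tcp_rot: [[-0.372, 0.928, 0.004], [0.928, 0.372, -0.001], [-0.002, 0.003, -1.0]]
force: [-0.8, 0.5, -0.2]
opening: 0.65
grasp_force: 0.0
```

Run:
```python
from h import *
from rig import *
s=read_state();where(s);plan(s,(.476,.193,.034),22.2)
```

```text
t 2.7 grip [0.4784 0.1889 0.0371] yaw(y) 21.81 tilt 0.19 F [-0.8  0.5 -0.2] op 0.65 gf 0.0
move [0.0157, -0.0024, 0.0102] [0.004, 0.003, -0.009]
```

{"method": "step_arm", "body": {
  "steps": [
    [0, 0, 0.004, 0, 0, 0, -0.3],
    [0, 0, 0.004, 0, 0, 0, -0.3]
  ]
}}

```text
time_s: 2.87
position: [0.479, 0.1897, 0.043]
tcp_rot: [[-0.372, 0.928, 0.006], [0.928, 0.372, -0.0], [-0.003, 0.006, -1.0]]
force: [-0.1, -1.1, 0.5]
opening: 0.653
grasp_force: 0.0
```

Run:
```python
from h import *
from rig import *
s=read_state();where(s);plan(s,(.476,.193,.033),22.2)
```

```text
t 2.87 grip [0.4791 0.1897 0.037 ] yaw(y) 21.87 tilt 0.33 F [-0.1 -1.1  0.5] op 0.653 gf 0.0
move [0.0139, -0.0054, 0.0133] [0.007, 0.004, -0.007]
```

{"method": "step_arm", "body": {
  "steps": [
    [0.013, -0.005, 0.012, 0.006, 0, -0.007, -0.3],
    [0.013, -0.005, 0.012, 0.006, 0, -0.007, -0.3],
    [0.013, -0.005, 0.012, 0.006, 0, -0.007, -0.3]
  ]
}}

```text
time_s: 3.12
position: [0.4752, 0.1933, 0.0388]
tcp_rot: [[-0.379, 0.926, 0.0], [0.926, 0.379, -0.002], [-0.002, -0.001, -1.0]]
force: [-0.1, -0.1, -0.8]
opening: 0.651
grasp_force: 0.0
```

Run:
```python
from h import *
from rig import *
s=read_state();where(s);plan(s,(.476,.193,.033),22.2);print(np.round(s["joint_positions"],2),np.round(s["qvel"],2))
d={n:capture(n) for n in("side",)};s=read_state();where(s);s=read_state();where(s)
cv2.imwrite("pics/a2.png",cv2.resize(d["side"]["image"][210:310,200:330,::-1],(520,400)))
```

```text
t 3.12 grip [0.4752 0.1933 0.0328] yaw(y) 22.25 tilt -0.04 F [-0.1 -0.1 -0.8] op 0.651 gf 0.0
move [-0.0019, 0.0021, -0.0008] [-0.001, 0.003, 0.001]
[  9.72  41.82 106.45  -0.27  31.73 -12.3 ] [-0.11  0.18 -0.16 -0.19 -0.13  0.05]
t 3.17 grip [0.4753 0.1932 0.0327] yaw(y) 22.25 tilt -0.03 F [-0.2  0.7  0.1] op 0.653 gf 0.0
t 3.17 grip [0.4753 0.1932 0.0327] yaw(y) 22.25 tilt -0.03 F [-0.2  0.7  0.1] op 0.653 gf 0.0
```

View pics/a2.png

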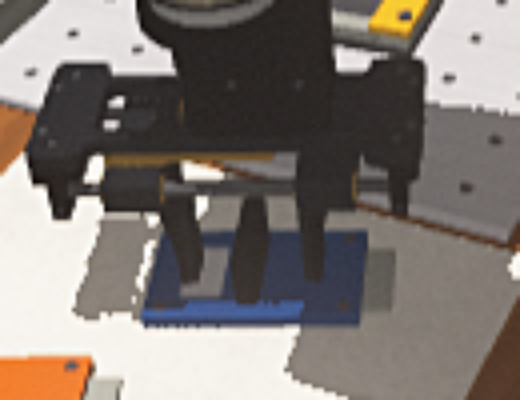

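The bar sits midway between the fingers (tips at crop x of about 190 and 314, bar at 250). I'll close the gripper.

{"method": "step_arm", "body": {
  "steps": [
    [0, 0, 0, 0, 0, 0, 1],
    [0, 0, 0, 0, 0, 0, 1],
    [0, 0, 0, 0, 0, 0, 1],
    [0, 0, 0, 0, 0, 0, 1],
    [0, 0, 0, 0, 0, 0, 1],
    [0, 0, 0, 0, 0, 0, 1]
  ]
}}

```text
time_s: 3.67
position: [0.4753, 0.193, 0.0384]
tcp_rot: [[-0.378, 0.926, -0.0], [0.926, 0.378, -0.003], [-0.002, -0.001, -1.0]]
force: [-0.2, -0.6, -0.7]
opening: 0.277
grasp_force: 0.0
```

Run:
```python
from h import *
from rig import *
s=read_state();where(s);plan(s,(.476,.193,.15),22.2);plan(s,(.575,-.05,.15),4.1)
d={n:capture(n) for n in("side",)};pickle.dump(d,open("c2.pkl","wb"))
bl=lambda h:(h[...,0]>95)&(h[...,0]<130)&(h[...,1]>90)
```

```text
t 3.67 grip [0.4753 0.1929 0.0324] yaw(y) 22.21 tilt -0.06 F [-0.2 -0.6 -0.7] op 0.277 gf 0.0
move [-0.0016, 0.0017, -0.392] [-0.001, 0.003, 0.0]
move [-0.8763, 0.0011, -0.3899] [-0.001, 0.003, 0.402]
```

Still closing.

{"method": "step_arm", "body": {
  "steps": [
    [0, 0, 0, 0, 0, 0, 1],
    [0, 0, 0, 0, 0, 0, 1],
    [0, 0, 0, 0, 0, 0, 1],
    [0, 0, 0, 0, 0, 0, 1],
    [0, 0, 0, 0, 0, 0, 1],
    [0, 0, 0, 0, 0, 0, 1]
  ]
}}

```text
time_s: 4.22
position: [0.4754, 0.193, 0.0384]
tcp_rot: [[-0.378, 0.926, 0.0], [0.926, 0.378, -0.003], [-0.002, -0.001, -1.0]]
force: [-0.5, 0.3, -0.2]
opening: 0.136
grasp_force: 30.0
```

{"method": "step_arm", "body": {
  "steps": [
    [0, 0, -0.06, 0, 0, 0, 1],
    [0, 0, -0.2, 0, 0, 0, 1],
    [0, 0, -0.3, 0, 0, 0, 1],
    [-0.14, 0, -0.35, 0, 0, 0.1, 1],
    [-0.27, 0, -0.35, 0, 0, 0.2, 1],
    [-0.4, 0, -0.35, 0, 0, 0.3, 1],
    [-0.53, 0, -0.35, 0, 0, 0.4, 1],
    [-0.66, 0, -0.35, 0, 0, 0.4, 1]
  ]
}}

```text
time_s: 4.88
position: [0.55, 0.0084, 0.1439]
tcp_rot: [[-0.071, 0.997, -0.001], [0.997, 0.071, -0.002], [-0.002, -0.001, -1.0]]
force: [0.0, 0.0, -2.1]
opening: 0.135
grasp_force: 30.0
```

Run:
```python
from h import *
from rig import *
s=read_state();where(s);plan(s,(.575,-.05,.13),4.1)
```

```text
t 4.88 grip [0.5499 0.0084 0.1379] yaw(y) 4.06 tilt -0.06 F [ 0.   0.  -2.1] op 0.135 gf 30.0
move [-0.2001, 0.0695, 0.0266] [-0.001, 0.003, -0.001]
```

{"method": "step_arm", "body": {
  "steps": [
    [-0.12, 0.04, 0.05, 0, 0, 0, 1],
    [-0.2, 0.07, 0.11, 0, 0, 0, 1],
    [-0.2, 0.07, 0.11, 0, 0, 0, 1],
    [-0.2, 0.07, 0.11, 0, 0, 0, 1]
  ]
}}

```text
time_s: 5.22
position: [0.5745, -0.0496, 0.1094]
tcp_rot: [[-0.07, 0.998, -0.004], [0.998, 0.07, -0.001], [-0.001, -0.004, -1.0]]
force: [-0.2, 0.8, -1.9]
opening: 0.135
grasp_force: 30.0
```

Run:
```python
from h import *
from rig import *
s=read_state();where(s)
d={n:capture(n) for n in("side","top")};pickle.dump((d,s),open("c3.pkl","wb"))
S=d["side"]
b=np.vstack([cv2.resize(d["top"]["image"][110:210,260:390,::-1],(390,300)),np.zeros((220,390,3),np.uint8)])
cv2.imwrite("pics/a3.png",np.hstack([cv2.resize(S["image"][130:260,220:320,::-1],(400,520)),b]))
R0=s["tcp_rot"];g=s["position"]+R0@GR
C=R.from_euler("z",4.06,degrees=True).as_matrix()
for n,p in {"nosecorner+":(-.059,.032,-.022),"nosec-":(-.059,-.032,-.022),"tail+":(.055,.032,-.022),"tail+bot":(.055,.032,-.031),"nose+bot":(-.059,.032,-.031),"tongue+":(-.075,.022,-.027),"bartop+":(0,.025,.01)}.items():
    print(n,np.round(proj(S,g+C@p),1))
```

```text
t 5.22 grip [ 0.5745 -0.0496  0.1034] yaw(y) 4.02 tilt -0.22 F [-0.2  0.8 -1.9] op 0.135 gf 30.0
nosecorner+ [288.7 195.7]
nosec- [297.8 183.2]
tail+ [247.9 188.8]
tail+bot [248.3 191.7]
nose+bot [289.  198.7]
tongue+ [296.2 196.3]
bartop+ [267.3 179.9]
```

View pics/a3.png

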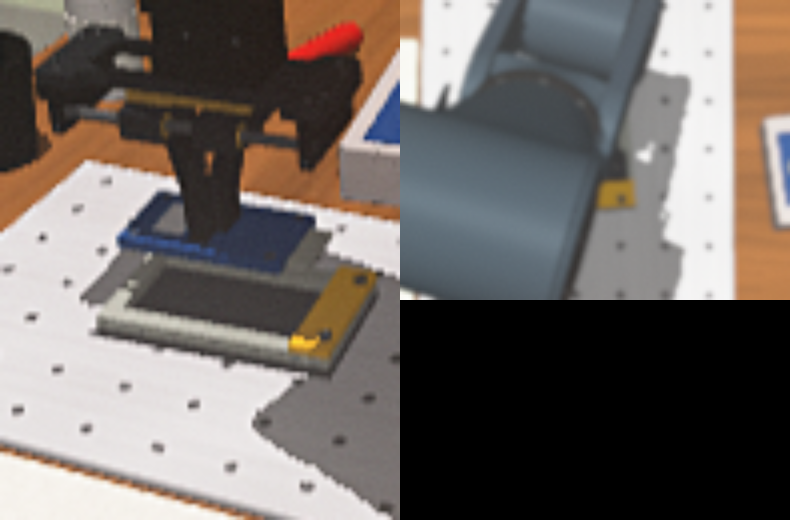

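The side view shows the held cover above the nest, square to it: plate tail corner near (250,190), nose corner near (289,197). I'll compare the cover and nest corners through the same side camera.

Run:
```python
from h import *
d3,s=pickle.load(open("c3.pkl","rb"));d0=pickle.load(open("c0.pkl","rb"))
R0=np.array(s["tcp_rot"]);g=np.array(s["position"])+R0@GR
bl=lambda h:(h[...,0]>95)&(h[...,0]<130)&(h[...,1]>80)
q=quad(d3["side"],bl,(245,175,303,202));print("cover quad",np.round(q,1).tolist())
C=R.from_euler("z",4.05,degrees=True).as_matrix()[:2,:2]
print("T/S seat from each corner:")
S=d0["side"]
for n,p,z,o in (("rim near +x",(244.5,209.5),.027,(.072,.048)),("rim far +x",(261,191.5),.027,(.072,-.048)),("lip out far",(314.7,198.1),.0322,(-.092,-.048)),("lip out near",(302.1,218.3),.0322,(-.092,.048)),("lip in near",(292.9,217.2),.0322,(-.068,.048)),("lip in far",(305.4,197),.0322,(-.068,-.048))):
    print(n,np.round(onz(S,p,z)-C@o,4))
rim=lambda h:((h[...,2]<205)&(h[...,0]>25)&(h[...,0]<80)&(h[...,1]>12))|((h[...,2]<140)&(h[...,1]<60))|((h[...,0]>17)&(h[...,0]<35)&(h[...,1]>130))
T=d0["top"];q=quad(T,rim,(303,122,345,185));P=np.array([onz(T,p,.027) for p in q]);e=np.roll(P,-1,0)-P
print("nestT",np.round(q,1).tolist(),P.mean(0),np.linalg.norm(e,axis=1),np.degrees(np.arctan2(e[:,1],e[:,0])),"seat",P.mean(0)+C@[.01,0])
# held cover
z=g[2]-.022
for n,o in (("nose-",(-.059,-.032)),("nose+",(-.059,.032)),("tail+",(.055,.032)),("tail-",(.055,-.032))): print(n,np.round(proj(d3["side"],[*(g[:2]+C@o),z]),1),np.round(proj(d3["side"],[*(g[:2]+C@o),z-.009]),1))
print(g)
```

```text
cover quad [[246.8, 190.9], [259.4, 177.8], [299.2, 183.8], [289.1, 197.8]]
T/S seat from each corner:
rim near +x [ 0.5648 -0.0474]
rim far +x [ 0.5617 -0.0456]
lip out far [ 0.5667 -0.0496]
lip out near [ 0.567  -0.0482]
lip in near [ 0.5668 -0.0458]
lip in far [ 0.5687 -0.0473]
nestT [[337.9, 178.0], [305.4, 180.2], [305.5, 128.4], [334.0, 125.4]] [ 0.56214374 -0.0524757 ] [0.09840273 0.15958137 0.08759435 0.16263411] [  94.09271687    0.39573674  -83.6933893  -175.70153818] seat [ 0.57211876 -0.05176943]
nose- [297.8 183.2] [298.  186.1]
nose+ [288.7 195.7] [289.  198.7]
tail+ [247.9 188.8] [248.3 191.7]
tail- [258.8 176.9] [259.1 179.8]
[ 0.57448685 -0.04964417  0.10343408]
```

Run:
```python
from h import *
from scipy.ndimage import map_coordinates as mc
d0=pickle.load(open("c0.pkl","rb"))
C=R.from_euler("z",4.1,degrees=True).as_matrix()[:2,:2];s0=np.array([.571,-.049])
def prof(c,chan,fix,axis,z,lo,hi):
    t=np.linspace(lo,hi,120);acc=0;
    for f in fix:
        P=[s0+C@((v,f) if axis==0 else (f,v)) for v in t]
        q=np.array([proj(c,[*p,z]) for p in P]);acc=acc+mc(chan,[q[:,1],q[:,0]],order=1)
    a=acc/len(fix);k=np.argmax(abs(np.gradient(cv2.GaussianBlur(a[None],(9,1),2)[0])))
    A,B=np.median(a[:15]),np.median(a[-15:]);h=(A+B)/2;i=np.where(np.diff(np.sign(a-h)))[0]
    return np.round(1e3*t[i],1),round(1e3*t[k],1),round(A),round(B)
for n in("side","top"):
    c=d0[n];im=c["image"].astype(float);RB=im[...,0]-im[...,2];V=im.mean(2)
    ys=np.linspace(-.028,.028,9);xs=np.linspace(-.05,.04,15)
    print(n,"free edge (-68)",prof(c,RB,ys,0,.0322,-.080,-.053))
    print(" lip far end (-48)",prof(c,RB,[-.084,-.08,-.076],1,.0322,-.063,-.035))
    print(" lip near end (+48)",prof(c,RB,[-.084,-.08,-.076],1,.0322,.035,.063))
    print(" near wall inner top (+34)",prof(c,V,xs,1,.027,.028,.040))
    print(" far wall inner top (-34)",prof(c,V,xs,1,.027,-.041,-.026))
    print(" far wall outer top (-48)",prof(c,V,xs,1,.027,-.058,-.042))
    print(" +x wall inner top (57)",prof(c,V,ys,0,.027,.045,.065), "outer (72)",prof(c,V,ys,0,.027,.064,.084))
    print(" yaw: near wall at two x",[prof(c,V,[x],1,.027,.028,.040)[1] for x in(-.05,-.04,-.03,.02,.03,.04)])
```

```text
side free edge (-68) (array([-65.9]), np.float64(-65.9), 177, 7)
 lip far end (-48) (array([-51.7]), np.float64(-50.5), 5, 105)
 lip near end (+48) (array([50.5]), np.float64(35.9), 164, 7)
 near wall inner top (+34) (array([32.2]), np.float64(30.8), 88, 171)
 far wall inner top (-34) (array([-35.5]), np.float64(-35.8), 161, 95)
 far wall outer top (-48) (array([-49.4]), np.float64(-50.5), 199, 165)
 +x wall inner top (57) (array([58.9]), np.float64(58.6), 85, 167) outer (72) (array([70.9]), np.float64(70.7), 165, 199)
 yaw: near wall at two x [np.float64(30.9), np.float64(34.3), np.float64(30.5), np.float64(29.3), np.float64(31.6), np.float64(30.4)]
top free edge (-68) (array([-62.5]), np.float64(-62.5), 178, -1)
 lip far end (-48) (array([-51.2]), np.float64(-48.9), 1, 112)
 lip near end (+48) (array([45.6]), np.float64(44.9), 152, 1)
 near wall inner top (+34) (array([32.5]), np.float64(32.1), 121, 200)
 far wall inner top (-34) (array([-35.3]), np.float64(-35.5), 192, 109)
 far wall outer top (-48) (array([-52.6]), np.float64(-51.1), 228, 197)
 +x wall inner top (57) (array([60.8]), np.float64(61.5), 110, 175) outer (72) (array([71.9]), np.float64(64.7), 184, 227)
 yaw: near wall at two x [np.float64(29.9), np.float64(32.2), np.float64(31.6), np.float64(33.4), np.float64(32.7), np.float64(32.1)]
```

```bash
cat >> h.py <<'E'
SEAT=np.array([.5735,-.0505,.049]);YAW=4.1
def gripfor(nx,ny,nz,tilt,seat=SEAT,yaw=YAW):
    """grip position for nose at nx,ny (seat axes), nz above floor"""
    C=R.from_euler("z",yaw,degrees=True).as_matrix();Ct=C@R.from_euler("y",-tilt,degrees=True).as_matrix()
    return seat+C@np.array([nx,ny,nz-.031])-Ct@np.array([-.075,0,-.031])
def noseat(s,seat=SEAT,yaw=YAW):
    R0=np.array(s["tcp_rot"]);g=s["position"]+R0@GR
    n=g+R0@np.array([0,-.075,.031]);C=R.from_euler("z",yaw,degrees=True).as_matrix()
    print("nose in seat axes (mm; z over floor)",np.round(1e3*(C.T@(n-seat)+[0,0,.031]),1))
E
python3 - <<'E'
from h import *
from rig import *
s=read_state();where(s);noseat(s)
for n in((-.058,0,.03),(-.058,0,.001)): plan(s,gripfor(*n,8.6),YAW,8.6)
E
```

```text
t 5.32 grip [ 0.5742 -0.0476  0.1046] yaw(y) 4.21 tilt -0.16 F [ 0.2 -1.  -2. ] op 0.133 gf 30.0
nose in seat axes (mm; z over floor) [-74.2   2.7  55.8]
move [-0.0095, 0.0325, 0.0492] [-0.195, 0.001, 0.003]
move [-0.0094, 0.0328, 0.1459] [-0.195, 0.001, 0.003]
```

{"method": "step_arm", "body": {
  "steps": [
    [-0.005, 0.016, 0.025, -0.1, 0, 0, 1],
    [-0.0095, 0.0325, 0.049, -0.195, 0, 0, 1],
    [-0.0095, 0.0325, 0.049, -0.195, 0, 0, 1],
    [-0.0095, 0.0325, 0.049, -0.195, 0, 0, 1],
    [-0.0095, 0.0325, 0.049, -0.195, 0, 0, 1],
    [-0.0095, 0.0325, 0.049, -0.195, 0, 0, 1]
  ]
}}

```text
time_s: 5.82
position: [0.5864, -0.0501, 0.0973]
tcp_rot: [[-0.075, 0.985, 0.153], [0.997, 0.074, 0.008], [-0.003, 0.153, -0.988]]
force: [0.9, -0.0, -2.4]
opening: 0.134
grasp_force: 30.0
```

Run:
```python
from h import *
from rig import *
s=read_state();where(s);noseat(s)
for n in((-.058,0,.03),(-.058,0,.012)): plan(s,gripfor(*n,8.6),YAW,8.6)
for i in range(3):
    capture("side");s=read_state();where(s);noseat(s)
```

```text
t 5.82 grip [ 0.5873 -0.05    0.0913] yaw(y) 4.31 tilt 8.82 F [ 0.9 -0.  -2.4] op 0.134 gf 30.0
nose in seat axes (mm; z over floor) [-55.6  -0.9  31.2]
move [0.0018, -0.0082, 0.0036] [0.005, 0.003, 0.005]
move [0.002, -0.0174, 0.0629] [0.005, 0.003, 0.005]
t 5.87 grip [ 0.5873 -0.0502  0.0912] yaw(y) 4.3 tilt 8.83 F [ 0.  -0.4 -0.9] op 0.134 gf 30.0
nose in seat axes (mm; z over floor) [-55.5  -1.   31.1]
t 5.92 grip [ 0.5872 -0.0503  0.0911] yaw(y) 4.28 tilt 8.83 F [-0.4 -0.7 -1.1] op 0.141 gf 30.0
nose in seat axes (mm; z over floor) [-55.6  -1.1  31. ]
t 5.97 grip [ 0.5871 -0.0504  0.0909] yaw(y) 4.27 tilt 8.81 F [-0.1  1.7 -3.3] op 0.138 gf 30.0
nose in seat axes (mm; z over floor) [-55.8  -1.2  30.8]
```

{"method": "step_arm", "body": {
  "steps": [
    [0.002, -0.01, 0.03, 0.003, 0, 0.004, 1],
    [0.002, -0.016, 0.062, 0.005, 0, 0.004, 1],
    [0.002, -0.016, 0.062, 0.005, 0, 0.004, 1],
    [0.002, -0.016, 0.062, 0.005, 0, 0.004, 1],
    [0.002, -0.016, 0.062, 0.005, 0, 0.004, 1],
    [0.002, -0.016, 0.062, 0.005, 0, 0.004, 1]
  ]
}}

```text
time_s: 6.47
position: [0.5837, -0.0503, 0.0772]
tcp_rot: [[-0.07, 0.986, 0.148], [0.998, 0.07, 0.008], [-0.002, 0.149, -0.989]]
force: [-0.5, -0.2, -1.8]
opening: 0.136
grasp_force: 30.0
```

Run:
```python
from h import *
from rig import *
s=read_state();where(s);noseat(s)
for n in((-.058,0,.012),(-.059,0,.001),(-.073,0,.001)): plan(s,gripfor(*n,8.6),YAW,8.6)
c=capture("side");pickle.dump((c,read_state()),open("c4.pkl","wb"))
cv2.imwrite("pics/a4.png",cv2.resize(c["image"][160:235,235:325,::-1],(720,600),interpolation=cv2.INTER_CUBIC))
s=read_state();where(s);noseat(s)
```

```text
t 6.47 grip [ 0.5846 -0.0503  0.0712] yaw(y) 4.04 tilt 8.55 F [-0.5 -0.2 -1.8] op 0.136 gf 30.0
nose in seat axes (mm; z over floor) [-58.5  -0.5  11.4]
move [0.0018, 0.0019, -0.0019] [-0.001, 0.003, -0.001]
move [0.0019, -0.0069, 0.0339] [-0.001, 0.003, -0.001]
move [0.0018, -0.053, 0.027] [-0.001, 0.003, -0.001]
t 6.52 grip [ 0.5846 -0.0503  0.0714] yaw(y) 4.05 tilt 8.56 F [ 1.7 -0.4 -2.2] op 0.14 gf 30.0
nose in seat axes (mm; z over floor) [-58.4  -0.6  11.6]
```

View pics/a4.png

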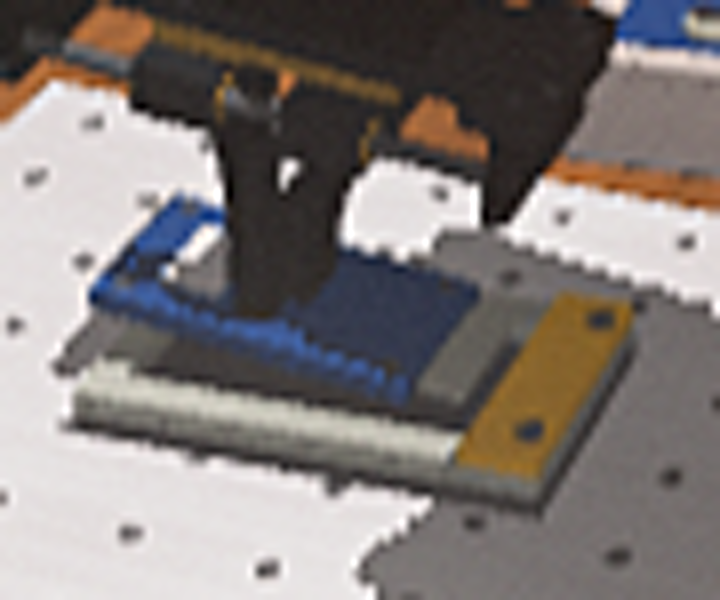

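The side view shows the tongue inside the cavity just short of the lip, with end corners at about crop (462,403) and (535,305). The plate lies between the side walls, so I'll check the lateral offset by ray.

Run:
```python
from h import *
c,s=pickle.load(open("c4.pkl","rb"))
C=R.from_euler("z",YAW,degrees=True).as_matrix()[:2,:2]
px=lambda u,v:(235+(u+.5)/8-.5,160+(v+.5)/8-.5)
for n,p,z in (("tongue near top",(462,403),.0335),("plate nose near top",(405,375),.041),("plate nose far top",(480,288),.041),("lip free near",(460,465),.0322),("lip free far",(560,297),.0322),("tail near top",(92,290),.058)):
    print(n,np.round(1e3*C.T@(onz(c,px(*p),z)-SEAT[:2]),1))
# predicted px for held cover
R0=np.array(s["tcp_rot"]);g=s["position"]+R0@GR
for n,o in (("tongue near top",(-.075,.022,-.027)),("tongue far top",(-.075,-.022,-.027)),("nose near top",(-.059,.032,-.022)),("nose near bot",(-.059,.032,-.031)),("nose far top",(-.059,-.032,-.022)),("tail near top",(.055,.032,-.022)),("tail far top",(.055,-.032,-.022))):
    q=proj(c,g+R0@np.array([o[1],o[0],-o[2]]));print(n,np.round((q-[235,160]+.5)*8-.5))
```

```text
tongue near top [-61.8  25.4]
plate nose near top [-42.6  25.9]
plate nose far top [-46.9 -29.9]
lip free near [-73.1  55.8]
lip free far [-69.9 -45.2]
tail near top [64.7 32.6]
tongue near top [458. 395.]
tongue far top [507. 323.]
nose near top [402. 385.]
nose near bot [400. 407.]
nose far top [475. 283.]
tail near top [ 82. 287.]
tail far top [169. 191.]
```

{"method": "step_arm", "body": {
  "steps": [
    [0.002, -0.007, 0.018, 0, 0.003, 0, 1],
    [0.002, -0.007, 0.034, 0, 0.003, 0, 1],
    [0.002, -0.007, 0.034, 0, 0.003, 0, 1],
    [0.002, -0.007, 0.034, 0, 0.003, 0, 1],
    [0.002, -0.007, 0.034, 0, 0.003, 0, 1]
  ]
}}

```text
time_s: 6.93
position: [0.5829, -0.0496, 0.0667]
tcp_rot: [[-0.071, 0.986, 0.148], [0.997, 0.07, 0.011], [0.0, 0.148, -0.989]]
force: [-0.2, 0.2, -2.2]
opening: 0.135
grasp_force: 30.0
```

Run:
```python
from h import *
from rig import *
s=read_state();where(s);noseat(s)
for n in((-.066,0,.001),(-.074,0,.001)): plan(s,gripfor(*n,8.6),YAW,8.6)
```

```text
t 6.93 grip [ 0.5838 -0.0496  0.0608] yaw(y) 4.05 tilt 8.53 F [-0.2  0.2 -2.2] op 0.135 gf 30.0
nose in seat axes (mm; z over floor) [-59.2   0.3   1. ]
move [-0.0006, -0.0224, -0.0037] [-0.002, -0.0, -0.001]
move [-0.0006, -0.0488, -0.0077] [-0.002, -0.0, -0.001]
```

No contact yet, so I'll slide under the lip.

{"method": "step_arm", "body": {
  "steps": [
    [0, -0.01, -0.0015, 0, 0, 0, 1],
    [0, -0.02, -0.003, 0, 0, 0, 1],
    [0, -0.03, -0.0045, 0, 0, 0, 1],
    [0, -0.04, -0.006, 0, 0, 0, 1],
    [0, -0.048, -0.0075, 0, 0, 0, 1],
    [0, -0.048, -0.0075, 0, 0, 0, 1],
    [0, -0.048, -0.0075, 0, 0, 0, 1]
  ]
}}

```text
time_s: 7.52
position: [0.5683, -0.0507, 0.067]
tcp_rot: [[-0.071, 0.986, 0.148], [0.998, 0.07, 0.011], [0.0, 0.149, -0.989]]
force: [0.5, 1.4, -1.4]
opening: 0.137
grasp_force: 30.0
```

Run:
```python
from h import *
from rig import *
s=read_state();where(s);noseat(s)
for n in((-.0755,0,.001),(-.077,0,.001)): plan(s,gripfor(*n,8.6),YAW,8.6)
```

```text
t 7.52 grip [ 0.5691 -0.0507  0.0611] yaw(y) 4.04 tilt 8.55 F [ 0.5  1.4 -1.4] op 0.137 gf 30.0
nose in seat axes (mm; z over floor) [-73.9   0.2   1.3]
move [-0.0004, -0.0055, -0.0001] [-0.001, -0.0, -0.001]
move [-0.0005, -0.0104, -0.0008] [-0.001, -0.0, -0.001]
```

{"method": "step_arm", "body": {
  "steps": [
    [0, -0.005, 0, 0, 0, 0, 1],
    [0, -0.01, 0, 0, 0, 0, 1],
    [0, -0.01, 0, 0, 0, 0, 1],
    [0, -0.01, 0, 0, 0, 0, 1]
  ]
}}

```text
time_s: 7.85
position: [0.5667, -0.0511, 0.0669]
tcp_rot: [[-0.07, 0.986, 0.151], [0.998, 0.07, 0.01], [-0.001, 0.151, -0.988]]
force: [2.8, 0.9, -1.4]
opening: 0.137
grasp_force: 30.0
```

Run:
```python
from h import *
from rig import *
s=read_state();where(s);noseat(s)
```

```text
t 7.85 grip [ 0.5676 -0.0511  0.061 ] yaw(y) 4.03 tilt 8.7 F [ 2.8  0.9 -1.4] op 0.137 gf 30.0
nose in seat axes (mm; z over floor) [-75.4  -0.1   1. ]
```

{"method": "step_arm", "body": {
  "steps": [
    [0, -0.005, 0, 0, 0, 0, 1],
    [0, -0.005, 0, 0, 0, 0, 1],
    [0, -0.005, 0, 0, 0, 0, 1]
  ]
}}

```text
time_s: 8.1
position: [0.5665, -0.0513, 0.0672]
tcp_rot: [[-0.07, 0.986, 0.154], [0.998, 0.069, 0.01], [-0.001, 0.154, -0.988]]
force: [6.0, 2.4, -0.9]
opening: 0.134
grasp_force: 30.0
```

Run:
```python
from h import *
from rig import *
s=read_state();where(s);noseat(s)
```

```text
t 8.1 grip [ 0.5674 -0.0513  0.0612] yaw(y) 4.0 tilt 8.87 F [ 6.   2.4 -0.9] op 0.134 gf 30.0
nose in seat axes (mm; z over floor) [-75.4  -0.3   1.1]
```

Wall contact (6 N) at measured nose −75.4 puts the true seat at x ≈ 0.575. I'll relieve the push and then level.

{"method": "step_arm", "body": {
  "steps": [
    [0, 0.0105, 0, 0, 0, 0, 1],
    [0, 0.0105, 0, 0, 0, 0, 1],
    [0, 0.0105, 0, 0, 0, 0, 1]
  ]
}}

```text
time_s: 8.35
position: [0.5669, -0.0508, 0.0666]
tcp_rot: [[-0.071, 0.986, 0.148], [0.997, 0.07, 0.011], [0.0, 0.148, -0.989]]
force: [1.7, 0.8, -1.4]
opening: 0.136
grasp_force: 30.0
```

```bash
sed -i 's/SEAT=np.array(\[.5735,-.0505/SEAT=np.array([.5751,-.0504/' h.py
python3 - <<'E'
from h import *
from rig import *
s=read_state();where(s);noseat(s)
for n,t in (((-.076,0,.001),6),((-.0758,0,.0008),4),((-.0755,0,.0006),2),((-.0755,0,.0005),1)): plan(s,gripfor(*n,t),YAW,t)
E
```

```text
t 8.35 grip [ 0.5678 -0.0507  0.0607] yaw(y) 4.07 tilt 8.52 F [ 1.7  0.8 -1.4] op 0.136 gf 30.0
nose in seat axes (mm; z over floor) [-76.9   0.3   0.9]
move [-0.0008, 0.0082, 0.0113] [0.056, -0.0, -0.001]
move [-0.0008, 0.0125, 0.021] [0.1, -0.0, -0.001]
move [-0.0008, 0.0168, 0.031] [0.145, -0.0, -0.001]
move [-0.0008, 0.0184, 0.0359] [0.167, -0.0, -0.001]
```

{"method": "step_arm", "body": {
  "steps": [
    [-0.001, 0.0082, 0.0113, 0.056, 0, 0, 1],
    [-0.001, 0.0105, 0.016, 0.078, 0, 0, 1],
    [-0.001, 0.0125, 0.021, 0.1, 0, 0, 1],
    [-0.001, 0.0125, 0.021, 0.1, 0, 0, 1],
    [-0.001, 0.0125, 0.021, 0.1, 0, 0, 1]
  ]
}}

```text
time_s: 8.77
position: [0.5709, -0.0505, 0.0605]
tcp_rot: [[-0.071, 0.995, 0.069], [0.997, 0.071, 0.006], [0.001, 0.069, -0.998]]
force: [-0.1, -0.8, -2.4]
opening: 0.138
grasp_force: 30.0
```

Run:
```python
from h import *
from rig import *
s=read_state();where(s);noseat(s)
for n,t in (((-.0758,0,.0008),3),((-.0755,0,.0006),2),((-.0755,0,.0005),1),((-.0755,0,.0003),0)): plan(s,gripfor(*n,t),YAW,t)
c=capture("side");cv2.imwrite("pics/a5.png",cv2.resize(c["image"][160:235,235:325,::-1],(720,600),interpolation=cv2.INTER_CUBIC))
```

```text
t 8.77 grip [ 0.5713 -0.0504  0.0545] yaw(y) 4.07 tilt 3.95 F [-0.1 -0.8 -2.4] op 0.138 gf 30.0
nose in seat axes (mm; z over floor) [-76.5   0.3   0.4]
move [-0.0007, 0.0044, 0.0031] [0.021, -0.001, -0.001]
move [-0.0007, 0.0074, 0.0083] [0.043, -0.001, -0.001]
move [-0.0007, 0.0093, 0.0131] [0.066, -0.001, -0.001]
move [-0.0007, 0.0111, 0.0182] [0.088, -0.001, -0.001]
```

View pics/a5.png

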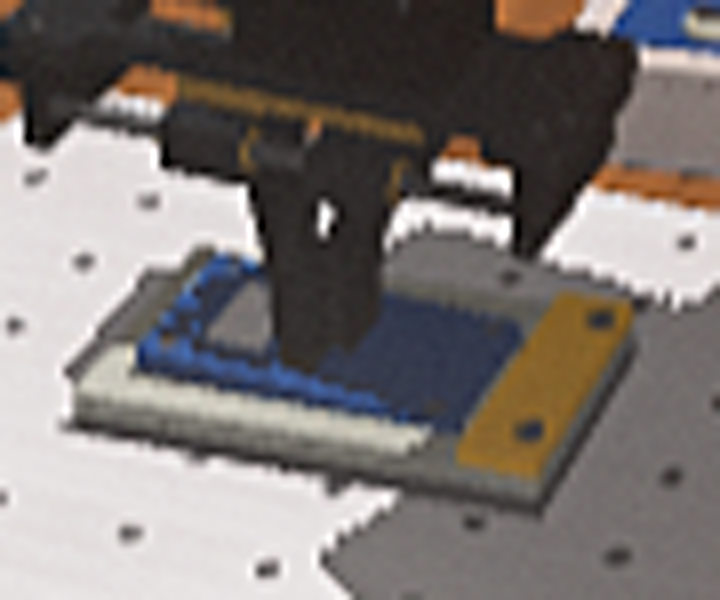

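The tongue is under the lip, with the plate nose at the lip edge around crop (462,430). The tail corner at (137,355) is still a little above the +x wall and clear on both sides. I'll continue levelling.

{"method": "step_arm", "body": {
  "steps": [
    [-0.0007, 0.0044, 0.0031, 0.021, 0, 0, 1],
    [-0.0007, 0.0074, 0.0083, 0.043, 0, 0, 1],
    [-0.0007, 0.0093, 0.0131, 0.066, 0, 0, 1],
    [-0.0007, 0.0111, 0.0182, 0.088, 0, 0, 1],
    [-0.0007, 0.0111, 0.0182, 0.088, 0, 0, 1],
    [-0.0007, 0.0111, 0.0182, 0.088, 0, 0, 1]
  ]
}}

```text
time_s: 9.32
position: [0.5757, -0.0506, 0.0556]
tcp_rot: [[-0.071, 0.997, 0.001], [0.997, 0.071, 0.0], [0.0, 0.001, -1.0]]
force: [-0.2, 0.6, -2.3]
opening: 0.136
grasp_force: 30.0
```

Run:
```python
from h import *
from rig import *
s=read_state();where(s);noseat(s);print(s["moment"])
```

```text
t 9.32 grip [ 0.5757 -0.0506  0.0496] yaw(y) 4.07 tilt 0.08 F [-0.2  0.6 -2.3] op 0.136 gf 30.0
nose in seat axes (mm; z over floor) [-74.4  -0.2   0.5]
[-0.01398625 -0.15082062  0.03726608]
```

{"method": "step_arm", "body": {
  "steps": [
    [0, 0, 0.003, 0, 0, 0, 1],
    [0, 0, 0.006, 0, 0, 0, 1],
    [0, 0, 0.006, 0, 0, 0, 1],
    [0, 0, 0.006, 0, 0, 0, 1]
  ]
}}

```text
time_s: 9.65
position: [0.5753, -0.0506, 0.0544]
tcp_rot: [[-0.071, 0.997, 0.002], [0.997, 0.071, 0.0], [0.0, 0.002, -1.0]]
force: [-0.3, 1.4, 2.4]
opening: 0.136
grasp_force: 30.0
```

Run:
```python
from h import *
from rig import *
s=read_state();where(s);noseat(s);print(s["moment"])
```

```text
t 9.65 grip [ 0.5753 -0.0506  0.0484] yaw(y) 4.06 tilt 0.09 F [-0.3  1.4  2.4] op 0.136 gf 30.0
nose in seat axes (mm; z over floor) [-74.7  -0.1  -0.7]
[0.09195696 0.06124968 0.06119533]
```

{"method": "step_arm", "body": {
  "steps": [
    [0, 0, 0.002, 0, 0, 0, 0.2],
    [0, 0, 0, 0, 0, 0, 0.2],
    [0, 0, 0, 0, 0, 0, 0.2],
    [0, 0, 0, 0, 0, 0, 0.2],
    [0, 0, 0, 0, 0, 0, 0.2],
    [0, 0, -0.08, 0, 0, 0, 0.2],
    [0, 0, -0.2, 0, 0, 0, 0.2],
    [0, 0, -0.3, 0, 0, 0, 0.2]
  ]
}}

```text
time_s: 10.32
position: [0.5749, -0.0507, 0.1447]
tcp_rot: [[-0.071, 0.998, -0.0], [0.998, 0.071, 0.001], [0.001, -0.0, -1.0]]
force: [0.7, -0.2, -0.1]
opening: 0.397
grasp_force: 0.0
```

Run:
```python
from h import *
from rig import *
s=read_state();where(s)
c=capture("side");pickle.dump(c,open("c5.pkl","wb"));cv2.imwrite("pics/a6.png",cv2.resize(c["image"][150:225,235:345,::-1],(800,546),interpolation=cv2.INTER_CUBIC))
plan(s,(.5245,-.3145,.13),YAW)
```

```text
t 10.32 grip [ 0.5749 -0.0507  0.1387] yaw(y) 4.05 tilt -0.01 F [ 0.7 -0.2 -0.1] op 0.397 gf 0.0
move [-0.8653, -0.2297, 0.0282] [-0.0, -0.001, -0.001]
```

View pics/a6.png

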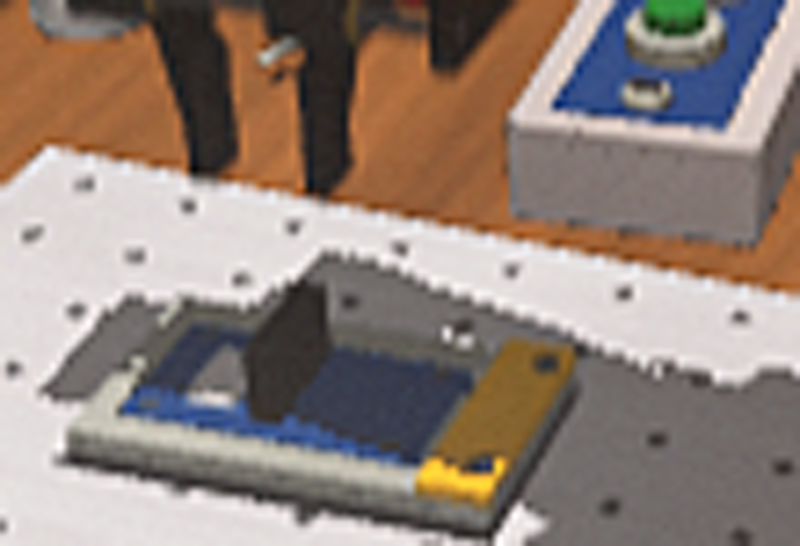

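The cover lies flat and flush in the nest, with the lip over its tongue. Next is the button, with the gripper closed.

{"method": "step_arm", "body": {
  "steps": [
    [-0.86, -0.23, 0, 0, 0, 0, 1],
    [-0.86, -0.23, 0, 0, 0, 0, 1],
    [-0.86, -0.23, 0, 0, 0, 0, 1],
    [-0.86, -0.23, 0, 0, 0, 0, 1],
    [-0.86, -0.23, 0, 0, 0, 0, 1],
    [-0.86, -0.23, 0, 0, 0, 0, 1],
    [-0.86, -0.23, 0, 0, 0, 0, 1],
    [-0.86, -0.23, 0, 0, 0, 0, 1]
  ]
}}

```text
time_s: 11.03
position: [0.5242, -0.3181, 0.1438]
tcp_rot: [[-0.065, 0.998, 0.003], [0.998, 0.065, -0.002], [-0.003, 0.003, -1.0]]
force: [0.6, -0.1, 0.3]
opening: 0.006
grasp_force: 0.0
```

{"method": "step_arm", "body": {
  "steps": [
    [0, 0, 0, 0, 0, 0, 1],
    [0, 0, 0, 0, 0, 0, 1],
    [0, 0, 0, 0, 0, 0, 1]
  ]
}}

```text
time_s: 11.28
position: [0.5247, -0.3108, 0.1436]
tcp_rot: [[-0.073, 0.997, 0.0], [0.997, 0.073, 0.002], [0.002, 0.001, -1.0]]
force: [-0.1, -0.5, 0.6]
opening: 0.01
grasp_force: 0.0
```

Run:
```python
from h import *
from rig import *
s=read_state();where(s);plan(s,(.525,-.314,.100),YAW)
c=capture("side");cv2.imwrite("pics/a7.png",cv2.resize(c["image"][95:195,275:395,::-1],(720,600),interpolation=cv2.INTER_CUBIC))
R0=np.array(s["tcp_rot"]);print((proj(c,s["position"]+R0@[0,0,.025])-[275,95])*6,(proj(c,[.525,-.314,.072])-[275,95])*6)
```

```text
t 11.28 grip [ 0.5247 -0.3108  0.1376] yaw(y) 4.17 tilt 0.03 F [-0.1 -0.5  0.6] op 0.01 gf 0.0
move [-0.011, 0.0, 0.1254] [0.001, -0.002, 0.001]
[308.1437241 251.3711483] [310.47729813 331.50627817]
```

View pics/a7.png

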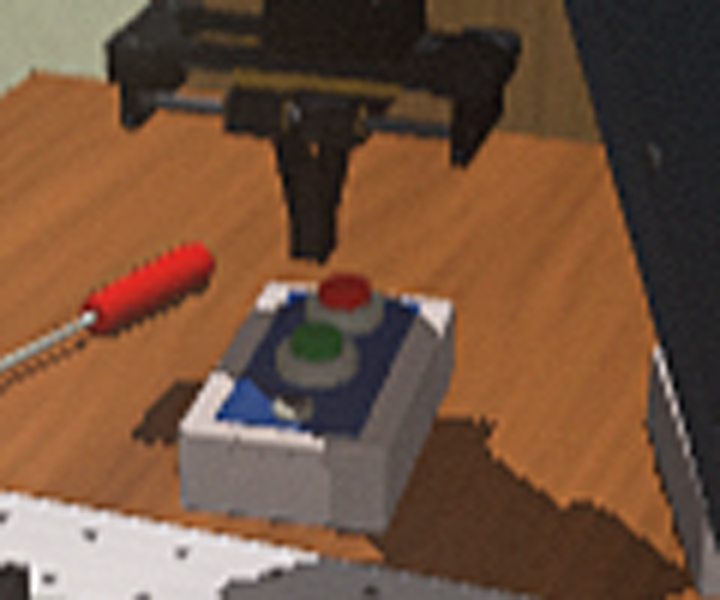

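The tip at crop (315,258) is directly above the green button at (317,335). I'll descend to just above it.

{"method": "step_arm", "body": {
  "steps": [
    [-0.01, 0, 0.06, 0, 0, 0, 1],
    [-0.01, 0, 0.11, 0, 0, 0, 1],
    [-0.01, 0, 0.135, 0, 0, 0, 1],
    [-0.01, 0, 0.135, 0, 0, 0, 1],
    [-0.01, 0, 0.135, 0, 0, 0, 1]
  ]
}}

```text
time_s: 11.75
position: [0.5251, -0.3149, 0.1032]
tcp_rot: [[-0.072, 0.997, 0.001], [0.997, 0.072, 0.001], [0.001, 0.001, -1.0]]
force: [0.5, -0.2, 1.4]
opening: 0.007
grasp_force: 0.0
```

{"method": "step_arm", "body": {
  "steps": [
    [0, 0, 0.01, 0, 0, 0, 1],
    [0, 0, 0.02, 0, 0, 0, 1],
    [0, 0, 0.03, 0, 0, 0, 1],
    [0, 0, 0.03, 0, 0, 0, 1]
  ]
}}

```text
time_s: 12.08
position: [0.5256, -0.3162, 0.0947]
tcp_rot: [[-0.07, 0.998, 0.003], [0.998, 0.07, -0.0], [-0.001, 0.003, -1.0]]
force: [0.1, 1.5, 3.1]
opening: 0.006
grasp_force: 1.4
```

{"method": "step_arm", "body": {
  "steps": [
    [0, 0.0, 0.01, 0, 0, 0, 1],
    [0, 0, 0.02, 0, 0, 0, 1],
    [0, 0, 0.02, 0, 0, 0, 1],
    [0, 0, 0.02, 0, 0, 0, 1]
  ]
}}

```text
time_s: 12.42
position: [0.5257, -0.3162, 0.0912]
tcp_rot: [[-0.071, 0.997, 0.003], [0.997, 0.071, -0.001], [-0.001, 0.003, -1.0]]
force: [-2.1, 2.1, 17.1]
opening: 0.002
grasp_force: 8.4
```

Bottomed out: the tip is 6 mm down at 17 N. I'll draw clear.

{"method": "step_arm", "body": {
  "steps": [
    [0, 0, -0.03, 0, 0, 0, 1],
    [0, 0, -0.1, 0, 0, 0, 1],
    [0, 0, -0.22, 0, 0, 0, 1],
    [0, 0, -0.35, 0, 0, 0, 1],
    [0, 0, -0.35, 0, 0, 0, 1],
    [0, 0, -0.35, 0, 0, 0, 1],
    [0, 0, -0.35, 0, 0, 0, 1]
  ]
}}

```text
time_s: 13.0
position: [0.5242, -0.3157, 0.1929]
tcp_rot: [[-0.071, 0.998, 0.0], [0.998, 0.071, 0.001], [0.001, 0.0, -1.0]]
force: [-0.5, 0.3, -0.2]
opening: 0.008
grasp_force: 0.0
```

Run:
```python
from h import *
from rig import *
s=read_state();where(s)
c=capture("side");a=pickle.load(open("c5.pkl","rb"))
bl=lambda h:(h[...,0]>95)&(h[...,0]<130)&(h[...,1]>80)
for k in(a,c): print(np.round(quad(k,bl,(245,188,302,218)),1).tolist())
o=lambda k:blob(k,[5,150,120],[15,255,255],(140,285,240,340))[1:]
print(o(pickle.load(open("c0.pkl","rb"))["side"]),o(c))
print(hand_in())
```

```text
t 13.0 grip [ 0.5242 -0.3157  0.1869] yaw(y) 4.05 tilt 0.03 F [-0.5  0.3 -0.2] op 0.008 gf 0.0
[[250.4, 206.2], [254.6, 201.7], [293.0, 209.2], [292.0, 213.8]]
[[250.7, 206.2], [261.1, 194.0], [300.6, 200.4], [291.5, 213.6]]
(array([192.4743255, 313.9129678]), np.int32(1149)) (array([192.23927959, 314.04888508]), np.int32(1166))
the job is handed in; nothing more can be done
None
```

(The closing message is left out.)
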